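# Line up the day's baby bottles by size beside the warmer

### The arm

A 6-joint arm with a two-finger parallel gripper is mounted at the origin on the work surface. World frame = base frame: x ahead of the robot, y to its left, z up, the work surface at z = 0. Lengths are in m, angles in rad, forces in N, time in s.
With the tool pointing down it reaches from about 0.375 to 0.9 m from the base axis. Payload 3.1 kg.
Tool frame: the origin (TCP) lies on the centre line of the jaws, within the pads' length; the fingertips stand 14 mm ahead of it and the grasp point (between the pads) lies 5 mm behind it; z points along the fingers, y is the line along which they close (so a half turn about z gives the same grasp; the last joint's range is limited). The gripper opens to 87 mm and grips with 3 to 60 N. Pads are 19 mm wide; open, the fingers measure 117 mm over their backs; the gripper's body (75 mm by 190 mm) begins 51 mm behind the grasp point.
Start: joints at [-1.502, 0.527, 1.433, -0, 1.181, -0.178], TCP at [0.153, -0.606, 0.237] pointing down, gripper open.
Joint ranges: [-3.08, 3.08], [-0.75, 2.2], [0.22, 2.44], [-1.43, 4.57], [0, 2.65], [-2.85, 2.85]. Speed limits (rad/s): [2.79, 2.79, 3.14, 3.14, 3.14, 3.14].

### API

Orientations are given as [roll, pitch, yaw] about the fixed x, y, z axes, in that order (R = Rz(yaw) Ry(pitch) Rx(roll)).
In Python, from station import bot gives the robot as it stands.
- The arm moves only by the shell command python3 -m pendant 'ROWS' [FORCE]. ROWS is JSON, a list of rows, each a list of 5 numbers: the closure, from -1 (fully open) to 1 (shut), then the shift along the tool's x, y, z in mm, then the turn about the tool's z in rad. In form: [[gripper, x, y, z, spin], ...]. A call has exactly 10 rows; each row is the pose to reach, as a shift and turn from the pose commanded when the call began, along the tool's axes at that moment; what a row does not reach only later rows make up. A row lasts 1/12 s, in which the tool goes at most 41.7 mm and 7.16 degrees, less where a joint would pass 70% of its speed; a pose out of reach is approached as far as the arm can. A call with a gripper value outside its range is refused whole. The fingers move at their own pace and stop on an object; FORCE is the grip in N (left out, the last holds). Time passes only in rows, so rows that repeat a pose let the fingers close, or fill a call up. It gives the time, the measured TCP pose, the force, the opening and the grip force at its end, in the units of the state.
- bot.get_state(): the state, without advancing time (a new reading comes with each control period).
- bot.capture(name): name is "scene" or "top" or "wrist"; returns the picture (420x560x3 uint8, red, green, blue); there is no depth.
- bot.camera_info(name): a dict with "fov_y" (degrees; the focal length in pixels is half the picture's height over the tangent of half this angle, whatever the lens; pixels are square), "cx", "cy" (the principal point, pixels), "origin" and "orientation" of the camera in the world. Camera axes: x right, y down, z forward; pixel columns grow to the right and rows downward; lengths in m; the calibration is good to about 2 mm. A picture is of the moment at which its call begins: read the wrist's pose just before it. camera_info takes no time and is no camera call; for the wrist camera it gives the pose at the moment of the call.
- bot.finish_job(): hands the job in; it is judged then, once.
The state is a dict: "t": time; "joints": joint angles; "dq": joint speeds; "joint_torque": joint torques, N m; "ee_pos": TCP position; "orientation": TCP orientation; "ft_force": force on the tool from outside, world axes, zero at the start; "moment": the same for the moment, N m; "grip_width": opening from 0.0 (shut) to 1.0 (fully open); "finger_force": force on a finger pad.
Only numpy, scipy, OpenCV 4.12 (cv2) and the standard library are available. Lean on these libraries where they do the work, as an engineer would, in place of code of your own. Each camera call takes 0.05 s, during which the arm holds its last target. There are 200 camera calls.

### The job

Set out the four clean baby bottles for the day's feeds: take them from the drying tray and stand them upright in order of size on the row of coasters, one in the middle of each coaster, the smallest next to the bottle warmer and the largest farthest from it. Set them down without dropping or knocking over any, and leave the toddler's orange beaker standing where it is.

Things in the scene. Friction and masses are not known exactly. Their poses are not given: they have to be found in the camera images.
- bottle_yellow: The smallest of four round, closed, empty baby bottles, with a yellow cap: 105 mm tall, clear body 54 mm across, and at the top a straight-sided round yellow cap 46 mm across and 38 mm high over a white collar 52 mm across. One rigid piece, about 80 g, loose, standing upright on the drying tray (6 mm thick) at the start. Origin at the centre of its underside, z up along the bottle.
- bottle_red: The second smallest of four round, closed, empty baby bottles, with a red cap: 130 mm tall, clear body 58 mm across, and at the top a straight-sided round red cap 46 mm across and 38 mm high over a white collar 52 mm across. One rigid piece, about 100 g, loose, standing upright on the drying tray (6 mm thick) at the start. Origin at the centre of its underside, z up along the bottle.
- bottle_blue: The second largest of four round, closed, empty baby bottles, with a blue cap: 155 mm tall, clear body 62 mm across, and at the top a straight-sided round blue cap 46 mm across and 38 mm high over a white collar 52 mm across. One rigid piece, about 120 g, loose, standing upright on the drying tray (6 mm thick) at the start. Origin at the centre of its underside, z up along the bottle.
- bottle_green: The largest of four round, closed, empty baby bottles, with a green cap: 180 mm tall, clear body 66 mm across, and at the top a straight-sided round green cap 46 mm across and 38 mm high over a white collar 52 mm across. One rigid piece, about 140 g, loose, standing upright on the drying tray (6 mm thick) at the start. Origin at the centre of its underside, z up along the bottle.
- coaster_a: One of the four equal round dark-teal silicone coasters, 86 mm across and 3 mm thick, that lie in a row, about 102 mm apart, on the bamboo board (105 x 450 mm, 12 mm thick). Fixed. Which of the four it is in the row differs from start to start. Origin at the centre of its underside, on the board, so a bottle stands on it with its underside 3 mm above this; z up, y along the row, x across it.
- coaster_b: One of the four equal round dark-teal silicone coasters, 86 mm across and 3 mm thick, that lie in a row, about 102 mm apart, on the bamboo board (105 x 450 mm, 12 mm thick). Fixed. Which of the four it is in the row differs from start to start. Origin at the centre of its underside, on the board, so a bottle stands on it with its underside 3 mm above this; z up, y along the row, x across it.
- coaster_c: One of the four equal round dark-teal silicone coasters, 86 mm across and 3 mm thick, that lie in a row, about 102 mm apart, on the bamboo board (105 x 450 mm, 12 mm thick). Fixed. Which of the four it is in the row differs from start to start. Origin at the centre of its underside, on the board, so a bottle stands on it with its underside 3 mm above this; z up, y along the row, x across it.
- coaster_d: One of the four equal round dark-teal silicone coasters, 86 mm across and 3 mm thick, that lie in a row, about 102 mm apart, on the bamboo board (105 x 450 mm, 12 mm thick). Fixed. Which of the four it is in the row differs from start to start. Origin at the centre of its underside, on the board, so a bottle stands on it with its underside 3 mm above this; z up, y along the row, x across it.
- warmer: White round bottle warmer, 120 mm across, 128 mm high, open well with grey rim on top, dial on a grey panel. Fixed on the table in line with the row, past its left or its right end; the nearest coaster's centre is about 152 mm from its own. A blue pot of bottle brushes (84 mm across, 185 mm high) stands likewise past the other end. Origin at the centre of its underside; z up, y along the row.
- beaker: The toddler's orange beaker with a brown spouted lid: 64 mm across, 83 mm high, loose, standing among the bottles on the drying tray. Not part of the job. Origin at the centre of its underside, z up.
Things that resemble listed ones, but are neither listed nor needed, are in the scene too. What is shaped like the bottle_blue but black or turquoise is not meant.

How it is judged:
At the end, for the whole second after the job is handed in: From the warmer outwards the bottles stand yellow, red, blue, green cap (smallest to largest), one per coaster: within 13 mm of its centre, resting on it (4 mm), upright within 0.1 rad, released, at rest; the beaker is upright and within 25 mm of where it was ((y of bottle_yellow in the frame of warmer between 0.122 and 0.182 m or y of bottle_yellow in the frame of warmer between -0.182 and -0.122 m) and ((horizontal distance between bottle_yellow and coaster_a below 0.013 m and z of bottle_yellow in the frame of coaster_a between -0.001 and 0.007 m) or (horizontal distance between bottle_yellow and coaster_b below 0.013 m and z of bottle_yellow in the frame of coaster_b between -0.001 and 0.007 m) or (horizontal distance between bottle_yellow and coaster_c below 0.013 m and z of bottle_yellow in the frame of coaster_c between -0.001 and 0.007 m) or (horizontal distance between bottle_yellow and coaster_d below 0.013 m and z of bottle_yellow in the frame of coaster_d between -0.001 and 0.007 m)) and angle between each of bottle_yellow, bottle_red, bottle_blue, bottle_green, beaker's own z axis and vertical below 0.1 rad and linear speed of each of bottle_yellow, bottle_red, bottle_blue, bottle_green below 0.02 m/s and angular speed of each of bottle_yellow, bottle_red, bottle_blue, bottle_green below 0.2 rad/s and contact force between the fingers and bottle_yellow below 0.05 N and (y of bottle_red in the frame of warmer between 0.224 and 0.284 m or y of bottle_red in the frame of warmer between -0.284 and -0.224 m) and ((horizontal distance between bottle_red and coaster_a below 0.013 m and z of bottle_red in the frame of coaster_a between -0.001 and 0.007 m) or (horizontal distance between bottle_red and coaster_b below 0.013 m and z of bottle_red in the frame of coaster_b between -0.001 and 0.007 m) or (horizontal distance between bottle_red and coaster_c below 0.013 m and z of bottle_red in the frame of coaster_c between -0.001 and 0.007 m) or (horizontal distance between bottle_red and coaster_d below 0.013 m and z of bottle_red in the frame of coaster_d between -0.001 and 0.007 m)) and contact force between the fingers and bottle_red below 0.05 N and (y of bottle_blue in the frame of warmer between 0.326 and 0.386 m or y of bottle_blue in the frame of warmer between -0.386 and -0.326 m) and ((horizontal distance between bottle_blue and coaster_a below 0.013 m and z of bottle_blue in the frame of coaster_a between -0.001 and 0.007 m) or (horizontal distance between bottle_blue and coaster_b below 0.013 m and z of bottle_blue in the frame of coaster_b between -0.001 and 0.007 m) or (horizontal distance between bottle_blue and coaster_c below 0.013 m and z of bottle_blue in the frame of coaster_c between -0.001 and 0.007 m) or (horizontal distance between bottle_blue and coaster_d below 0.013 m and z of bottle_blue in the frame of coaster_d between -0.001 and 0.007 m)) and contact force between the fingers and bottle_blue below 0.05 N and (y of bottle_green in the frame of warmer between 0.428 and 0.488 m or y of bottle_green in the frame of warmer between -0.488 and -0.428 m) and ((horizontal distance between bottle_green and coaster_a below 0.013 m and z of bottle_green in the frame of coaster_a between -0.001 and 0.007 m) or (horizontal distance between bottle_green and coaster_b below 0.013 m and z of bottle_green in the frame of coaster_b between -0.001 and 0.007 m) or (horizontal distance between bottle_green and coaster_c below 0.013 m and z of bottle_green in the frame of coaster_c between -0.001 and 0.007 m) or (horizontal distance between bottle_green and coaster_d below 0.013 m and z of bottle_green in the frame of coaster_d between -0.001 and 0.007 m)) and contact force between the fingers and bottle_green below 0.05 N and distance of beaker from where it was at the start of the episode below 0.025 m); the robot touches nothing.
It fails at once if a bottle is knocked over (angle between any of bottle_yellow, bottle_red, bottle_blue, bottle_green's own z axis and vertical above 0.6 rad).
It fails at once if a bottle is dropped ((contact force between the fingers and bottle_yellow below 0.02 N and linear speed of bottle_yellow above 0.6 m/s) or (contact force between the fingers and bottle_red below 0.02 N and linear speed of bottle_red above 0.6 m/s) or (contact force between the fingers and bottle_blue below 0.02 N and linear speed of bottle_blue above 0.6 m/s) or (contact force between the fingers and bottle_green below 0.02 N and linear speed of bottle_green above 0.6 m/s)).
It fails at once if the toddler's beaker is moved from its place or knocked over (distance of beaker from where it was at the start of the episode above 0.025 m or angle between beaker's own z axis and vertical above 0.4 rad).
It also fails if it takes over 96 s, if anything falls off the work surface, if the arm or the gripper's body presses on something with over 40 N, if the wrist force passes 120 N, or if a joint passes its speed limit or range.

## Working session

There is one attempt and no reset: what is moved stays moved. The work goes in short steps, Python scripts to look and compute and a shell command to move; the robot and the scene stay as the last step left them, time stands still between calls to the robot, and variables do not carry over. Pictures are saved under pics/ and viewed, at most 14 in all, crops included, and the job is handed in when it is done.

```bash
mkdir -p pics; python3 - <<'E'
from station import bot
import cv2
for n in ["scene","top"]:
    im=bot.capture(n); cv2.imwrite(f"pics/{n}0.png",cv2.resize(im[:,:,::-1],(784,588)))
    cv2.imwrite(f"pics/raw_{n}.png",im[:,:,::-1]); print(n,bot.camera_info(n))
print(bot.get_state())
E
```

```text
scene {'fov_y': 44.9241947449605, 'cx': 278.7658454503787, 'cy': 201.10531461016518, 'origin': array([1.16618888, 0.6546673 , 0.83393753]), 'orientation': array([-2.30176856e+00,  1.26256839e-03,  2.40380900e+00])}
top {'fov_y': 48.26037265009956, 'cx': 277.6958230995783, 'cy': 203.3441742809785, 'origin': array([ 0.43624366, -0.01011115,  1.03626238]), 'orientation': array([-2.9854689 ,  0.01902017, -1.55430315])}
{'t': 0.1, 'joints': array([-1.50247359e+00,  5.28371633e-01,  1.43377970e+00,  1.13898849e-05,
        1.18142103e+00, -1.78514836e-01]), 'dq': array([-8.53491190e-05, -2.74036252e-03, -2.76851316e-03,  1.78981601e-04,
       -2.43333101e-03, -3.84803819e-04]), 'joint_torque': array([-3.71576725e-04, -4.40984201e+01, -1.77150983e+01,  6.35891128e-02,
        5.34098223e-02, -3.52409643e-05]), 'ee_pos': array([ 0.15268978, -0.60540077,  0.23566868]), 'orientation': array([-3.13964628e+00, -3.61893650e-04,  2.46832888e-01]), 'ft_force': array([0.51502422, 0.0068711 , 1.27125268]), 'moment': array([-0.00053006, -0.01851697,  0.01671337]), 'finger_force': 0.0, 'grip_width': 0.9979206362072617}
```

View pics/scene0.png

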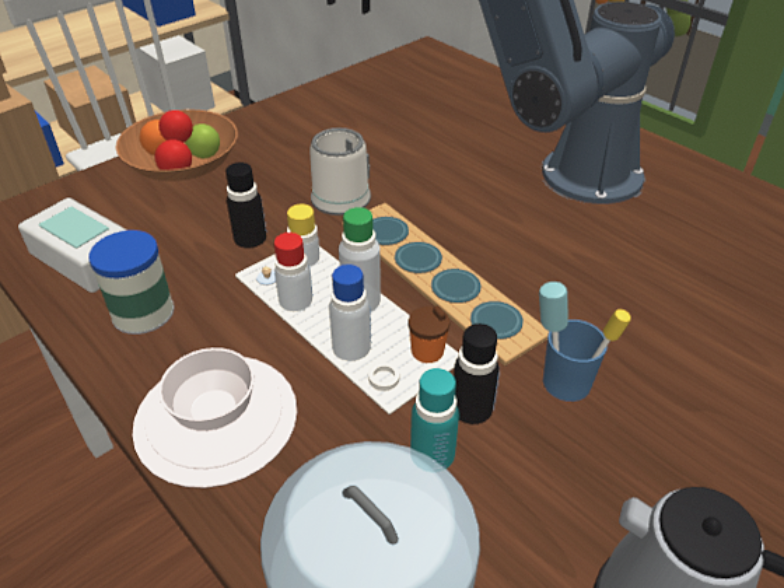

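View pics/top0.png

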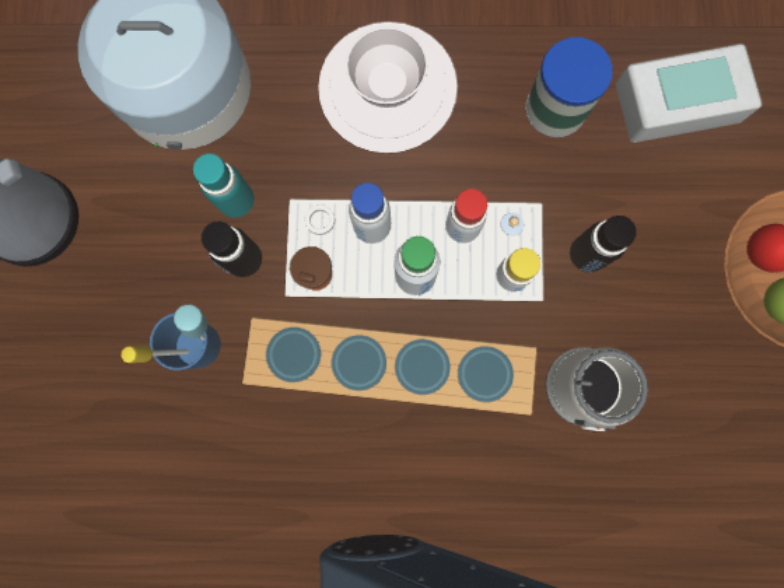

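Top view (1.4x): the warmer is at right (597,388), i.e. the −y end. Coasters are at about (293,354), (359,362), (422,366) and (485,374). Cap tops: blue (367,196), red (471,206), green (418,248), yellow (524,262). The beaker is at (311,268). I'll enlarge and measure.

```bash
cat > h.py <<'E'
from station import bot
import numpy as np, cv2
from scipy.spatial.transform import Rotation as R
def ray(n,u,v,z,ci=None):
    c=ci or bot.camera_info(n); f=210/np.tan(np.radians(c["fov_y"])/2)
    d=R.from_euler("xyz",c["orientation"]).apply([(u-c["cx"])/f,(v-c["cy"])/f,1])
    o=np.array(c["origin"]); return (o+d*(z-o[2])/d[2])
E
python3 - <<'E'
from h import *
im=cv2.imread("pics/raw_top.png")
h=cv2.cvtColor(im,cv2.COLOR_BGR2HSV)
print(h[253,209],h[262,346])
m=cv2.inRange(h,(85,60,40),(110,200,150)); m[:225]=0;m[:,:180]=0;m[295:]=0;m[:,375:]=0
cs,_=cv2.findContours(m,cv2.RETR_EXTERNAL,cv2.CHAIN_APPROX_NONE)
for c in cs:
    if cv2.contourArea(c)>300:
        P=np.array([ray("top",*p[0],.015) for p in c])[:,:2].astype(np.float32)
        e=cv2.minEnclosingCircle(P); print("coaster",np.round(e,4) if 0 else e, P.mean(0))
# caps: fit on the cap's upper face colour later
for n,z,u,v in [("yellow",.111,524,262),("red",.136,471,206),("blue",.161,367,196),("green",.186,418,250),("beaker",.08,311,268)]:
    print(n,ray("top",u/1.4,v/1.4,z).round(4))
cv2.imwrite("pics/c1.png",cv2.resize(im[125:220,200:400],None,fx=4,fy=4,interpolation=cv2.INTER_CUBIC))
s=cv2.imread("pics/raw_scene.png")
cv2.imwrite("pics/c2.png",cv2.resize(s[140:290,180:340],None,fx=4,fy=4,interpolation=cv2.INTER_CUBIC)[:600])
E
```

```text
[ 97  77 119] [ 97  75 122]
coaster ((0.460781455039978, -0.13865789771080017), 0.04158787056803703) [ 0.46076408 -0.13829021]
coaster ((0.47034427523612976, -0.04136928915977478), 0.04130227118730545) [ 0.47036412 -0.0409804 ]
coaster ((0.47514861822128296, 0.05657782778143883), 0.04121240973472595) [0.4751277  0.05679006]
coaster ((0.48642870783805847, 0.1588730365037918), 0.041281558573246) [0.48613343 0.1590275 ]
yellow [ 0.617  -0.1829  0.111 ]
red [ 0.6917 -0.1049  0.136 ]
blue [0.6973 0.0409 0.161 ]
green [ 0.6167 -0.0296  0.186 ]
beaker [0.61   0.1264 0.08  ]
```

View pics/c1.png

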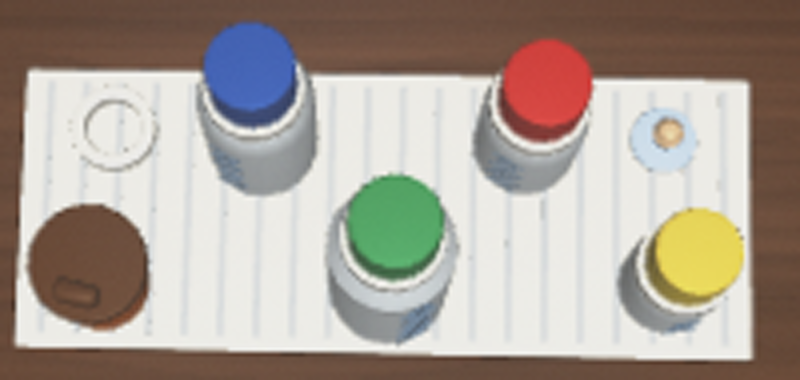

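View pics/c2.png

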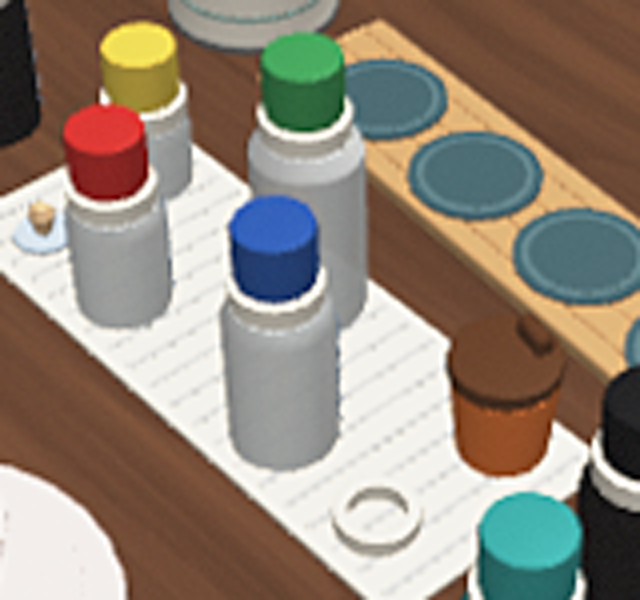

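Crop of the top view (4x): cap-top centres are blue (249,68), red (547,83), green (396,222) and yellow (699,253). Scene crop (4x): yellow (139,47), red (105,131), green (303,62), blue (274,226), coasters (475,174) and (581,256). The coaster spacing from "top" comes out about 2.5% short, so I'll cross-check it with the scene camera.

```bash
python3 - <<'E'
from h import *
def px(u,v,ou,ov): return ou+(u+.5)/4-.5, ov+(v+.5)/4-.5
T=dict(blue=(249,68,.161),red=(547,83,.136),green=(396,222,.186),yellow=(699,253,.111))
S=dict(blue=(274,226),red=(105,131),green=(303,62),yellow=(139,47))
def tri(a,b):
    A=[];r=[]
    for n,(u,v) in (("top",a),("scene",b)):
        o=np.array(bot.camera_info(n)["origin"]);d=ray(n,u,v,0)-o;d/=np.linalg.norm(d);P=np.eye(3)-np.outer(d,d);A.append(P);r.append(P@o)
    return np.linalg.lstsq(np.vstack(A),np.hstack(r),rcond=None)[0]
for k in T:
    a=px(*T[k][:2],200,125);b=px(*S[k],180,140)
    print(k,"top",ray("top",*a,T[k][2])[:2].round(4),"scene",ray("scene",*b,T[k][2])[:2].round(4),"tri",tri(a,b).round(4))
for p in [(386,99),(475,174),(581,256)]: print("coaster scene",ray("scene",*px(*p,180,140),.015).round(4))
# 4th from 784 view, and warmer base etc
print("c4",ray("scene",497/1.4,320/1.4,.015).round(4))
s=cv2.imread("pics/raw_scene.png")
h=cv2.cvtColor(s,cv2.COLOR_BGR2HSV);m=cv2.inRange(h,(85,60,40),(110,200,150)); m[:,:268]=0;m[:150]=0;m[245:]=0;m[:,378:]=0
cs,_=cv2.findContours(m,cv2.RETR_EXTERNAL,cv2.CHAIN_APPROX_NONE)
for c in cs:
    if cv2.contourArea(c)>200:
        P=np.array([ray("scene",*p[0],.015) for p in c])[:,:2].astype(np.float32)
        print(cv2.minEnclosingCircle(P))
# board corners in top (z=.012) and tray corners (z .006)
for n,cs,z in [("board",[(251,319),(536,348),(531,414),(243,384)],.012),("tray",[(289,200),(543,203),(543,300),(286,296)],.006)]:
    Q=np.array([ray("top",u/1.4,v/1.4,z)[:2] for u,v in cs]); print(n,np.linalg.norm(Q-np.roll(Q,-1,0),axis=1),Q.round(3).tolist())
E
```

```text
blue top [0.694  0.0414] scene [0.6974 0.0463] tri [0.6948 0.042  0.1568]
red top [ 0.6953 -0.1048] scene [ 0.698  -0.0998] tri [ 0.6958 -0.1047  0.1321]
green top [ 0.6138 -0.0297] scene [ 0.619  -0.0224] tri [ 0.6145 -0.0293  0.1801]
yellow top [ 0.6155 -0.183 ] scene [ 0.6185 -0.1783] tri [ 0.6159 -0.1834  0.1071]
coaster scene [ 0.4605 -0.1335  0.015 ]
coaster scene [ 0.4706 -0.0387  0.015 ]
coaster scene [0.4769 0.0595 0.015 ]
c4 [0.4873 0.1644 0.015 ]
((0.4865601360797882, 0.1618184596300125), 0.04193328320980072)
((0.4758594334125519, 0.05863361805677414), 0.04220723360776901)
((0.47059351205825806, -0.03856278955936432), 0.04220903664827347)
((0.46041783690452576, -0.13441772758960724), 0.041779838502407074)
board [0.4474284  0.10105578 0.44541335 0.10154071] [[0.54, 0.228], [0.501, -0.218], [0.4, -0.208], [0.438, 0.235]]
tray [0.41136256 0.15796475 0.40666756 0.15770595] [[0.735, 0.177], [0.735, -0.235], [0.577, -0.231], [0.578, 0.175]]
```

Scene and top views agree to 2–5 mm, and the triangulated heights check out at 4 mm below nominal. Row by rank from the warmer: c1 (.461,−.136), c2 (.4705,−.040), c3 (.4755,.058), c4 (.4865,.160). I'll start moving, turning the jaws to close along world x, and look again from close up.

```bash
python3 -m pendant '[[-1,30,-26,-20,-0.12],[-1,68,-60,-40,-0.24],[-1,105,-92,-64,-0.36],[-1,142,-125,-64,-0.48],[-1,179,-157,-64,-0.6],[-1,210,-184,-64,-0.72],[-1,241,-211,-64,-0.84],[-1,272,-238,-64,-0.96],[-1,303,-265,-64,-1.08],[-1,334,-292,-64,-1.2]]' 10; python3 -c "
from station import bot
s=bot.get_state();print(s['ee_pos'],s['orientation'],s['joints'])"
```

```text
t: 0.93
ee_pos: [0.3836, -0.2713, 0.3004]
orientation: [-3.141, -0.0, 1.452]
ft_force: [0.4, -0.7, -1.1]
grip_width: 1.002
finger_force: 0.0
[ 0.38355151 -0.27125593  0.30035996] [-3.14139535e+00 -2.92438612e-04  1.45226982e+00] [-8.54147613e-01  2.35827175e-01  1.72387565e+00  9.12174091e-05
  1.18223236e+00 -7.35655712e-01]
```

```bash
python3 -m pendant '[[-1,30,22,0,-0.119],[-1,60,45,0,-0.119],[-1,90,67,0,-0.119],[-1,120,90,0,-0.119],[-1,150,112,0,-0.119],[-1,180,135,0,-0.119],[-1,210,157,0,-0.119],[-1,240,180,0,-0.119],[-1,270,201,0,-0.119],[-1,270,201,0,-0.119]]'; python3 - <<'E'
from h import *
c=bot.camera_info("wrist");im=bot.capture("wrist")[:,:,::-1]
cv2.imwrite("pics/w1raw.png",im);cv2.imwrite("pics/w1.png",cv2.resize(im,(784,588)));print(c)
s=bot.get_state();print(s['ee_pos'],s['orientation'])
E
```

```text
t: 1.77
ee_pos: [0.6195, -0.0252, 0.2998]
orientation: [3.139, -0.003, 1.571]
ft_force: [-0.1, -1.0, -0.1]
grip_width: 1.0
finger_force: 0.0
{'fov_y': 59.2927334738725, 'cx': 285.16521802660156, 'cy': 217.20018173489885, 'origin': array([0.61785992, 0.05831271, 0.44781204]), 'orientation': array([ 2.83530607e+00, -2.55377058e-03,  3.42881693e-04])}
[ 0.61724397 -0.02745768  0.29950565] [-3.14127199e+00 -6.24403730e-04  1.57041910e+00]
```

View pics/w1.png

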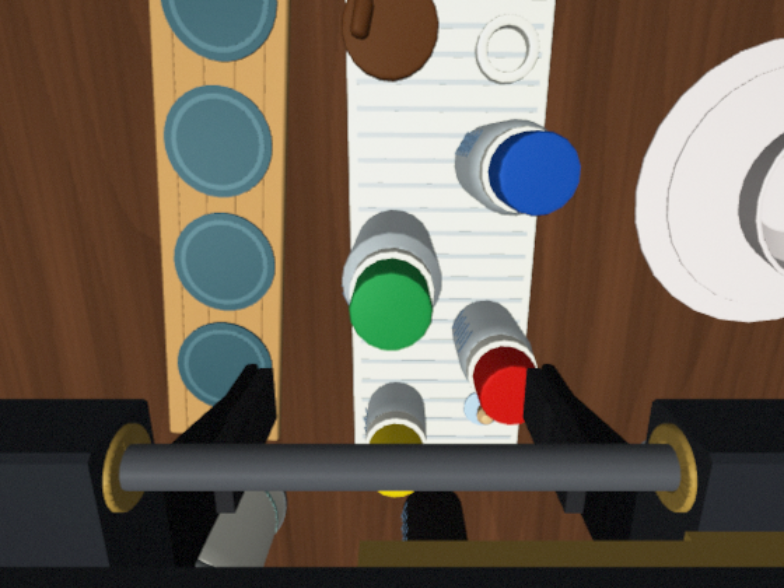

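Wrist view (1.4x): green cap top is centred at (391,306), blue at (535,173), and the coasters c3 (218,141) and c2 (225,261).

```bash
python3 - <<'E'
from h import *
c=dict(fov_y=59.2927334738725,cx=285.165,cy=217.2,origin=[0.61786,0.05831,0.44781],orientation=[2.835306,-.00255377,.00034288])
c=bot.camera_info("wrist");print(c["origin"])
for n,u,v,z in [("green",391,306,.186),("blue",535,173,.161),("c3",218,141,.015),("c2",225,261,.015),("c2L",175,261,.015),("c2R",275,261,.015)]:
    print(n,ray("wrist",u/1.4,v/1.4,z,c).round(4))
im=cv2.imread("pics/w1raw.png");h=cv2.cvtColor(im,cv2.COLOR_BGR2HSV);m=cv2.inRange(h,(85,60,40),(110,200,150));m[:,:110]=0;m[:,204:]=0;m[300:]=0
for k in cv2.findContours(m,cv2.RETR_EXTERNAL,cv2.CHAIN_APPROX_NONE)[0]:
    if cv2.contourArea(k)>500:
        P=np.array([ray("wrist",*p[0],.015,c) for p in k])[:,:2].astype(np.float32);print(cv2.minEnclosingCircle(P))
E
```

```text
[0.6161791  0.05636669 0.44738833]
green [ 0.6116 -0.028   0.186 ]
blue [0.689  0.0392 0.161 ]
c3 [0.4711 0.0553 0.015 ]
c2 [ 0.4667 -0.0427  0.015 ]
c2L [ 0.4239 -0.0427  0.015 ]
c2R [ 0.5095 -0.0427  0.015 ]
((0.45578333735466003, -0.14040447771549225), 0.04282727092504501)
((0.4656447768211365, -0.043611086905002594), 0.04256025329232216)
((0.4705917239189148, 0.054394014179706573), 0.04251299053430557)
((0.48153966665267944, 0.1527138352394104), 0.04211399331688881)
```

```bash
python3 -m pendant '[[-1,0,-3,20,0],[-1,0,-3,40,0],[-1,0,-3,60,0],[-1,0,-3,80,0],[-1,0,-3,100,0],[-1,0,-3,115,0],[-1,0,-3,125,0],[-1,0,-3,131,0],[-1,0,-3,131,0],[-1,0,-3,131,0]]' 12; python3 -m pendant '[[0,0,0,0,0],[0.5,0,0,0,0],[1,0,0,0,0],[1,0,0,0,0],[1,0,0,0,0],[1,0,0,0,0],[1,0,0,0,0],[1,0,0,0,0],[1,0,0,0,0],[1,0,0,0,0]]' 12
```

```text
t: 2.65
ee_pos: [0.6129, -0.0306, 0.1698]
orientation: [3.141, 0.0, 1.565]
ft_force: [0.5, -1.2, 0.7]
grip_width: 0.999
finger_force: 0.0
t: 3.48
ee_pos: [0.613, -0.0303, 0.1695]
orientation: [3.141, 0.0, 1.566]
ft_force: [0.5, -0.3, -0.2]
grip_width: 0.524
finger_force: 12.0
```

```bash
python3 -m pendant '[[1,0,0,-8,0],[1,0,0,-25,0],[1,0,0,-45,0],[1,0,0,-70,0],[1,0,0,-95,0],[1,0,0,-115,0],[1,10,-7,-120,0],[1,28,-19,-120,0],[1,48,-33,-120,0],[1,68,-46,-120,0]]'; python3 -m pendant '[[1,20,-14,0,0],[1,40,-27,0,0],[1,60,-41,0,0],[1,80,-55,0,0],[1,97,-66,0,0],[1,108,-74,0,0],[1,116,-79,0,0],[1,120,-82,0,0],[1,120,-82,0,0],[1,120,-82,0,0]]'; python3 - <<'E'
from h import *
im=bot.capture("scene")[:,:,::-1]
cv2.imwrite("pics/s2.png",cv2.resize(im[90:330,200:450],None,fx=2.4,fy=2.4,interpolation=cv2.INTER_CUBIC));s=bot.get_state();print(s['ee_pos'],s['orientation'])
E
```

```text
t: 4.32
ee_pos: [0.565, 0.0393, 0.2886]
orientation: [-3.139, -0.001, 1.565]
ft_force: [-0.9, -0.4, -1.8]
grip_width: 0.525
finger_force: 12.0
t: 5.15
ee_pos: [0.4862, 0.1581, 0.2894]
orientation: [3.141, 0.001, 1.566]
ft_force: [-1.0, -0.7, -0.2]
grip_width: 0.523
finger_force: 12.0
[0.48646331 0.15786243 0.28944668] [3.14102331e+00 4.56490414e-04 1.56520871e+00]
```

View pics/s2.png

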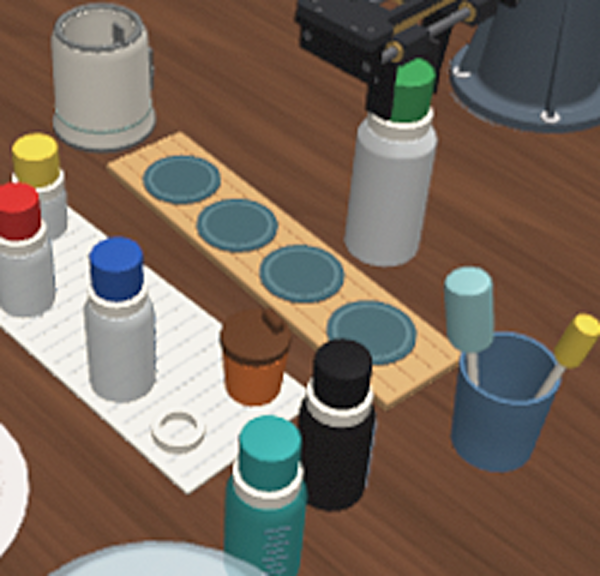

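The green bottle is held upright above c4 (coaster at (371,332) in the crop) and clear of the pot. Lowering and releasing it.

```bash
python3 -m pendant '[[1,0,-1,15,0],[1,0,-1,33,0],[1,0,-1,51,0],[1,0,-1,69,0],[1,0,-1,85,0],[1,0,-1,97,0],[1,0,-1,104,0],[1,0,-1,108,0],[1,0,-1,110,0],[1,0,-1,111,0]]'; python3 -m pendant '[[1,0,0,0,0],[1,0,0,0,0],[1,0,0,0,0],[0.8,0,0,0,0],[0.6,0,0,0,0],[0.4,0,0,0,0],[0,0,0,0,0],[-0.5,0,0,0,0],[-1,0,0,0,0],[-1,0,0,0,0]]'; python3 - <<'E'
from h import *
im=bot.capture("scene")[:,:,::-1]
cv2.imwrite("pics/s3.png",cv2.resize(im[90:330,200:450],None,fx=2.4,fy=2.4,interpolation=cv2.INTER_CUBIC))
E
```

```text
t: 6.03
ee_pos: [0.4854, 0.1582, 0.1786]
orientation: [3.141, -0.0, 1.565]
ft_force: [0.6, 0.2, -1.5]
grip_width: 0.523
finger_force: 12.0
t: 6.87
ee_pos: [0.485, 0.1585, 0.1786]
orientation: [3.141, -0.0, 1.566]
ft_force: [0.5, -0.4, -0.9]
grip_width: 0.675
finger_force: 0.0
```

View pics/s3.png

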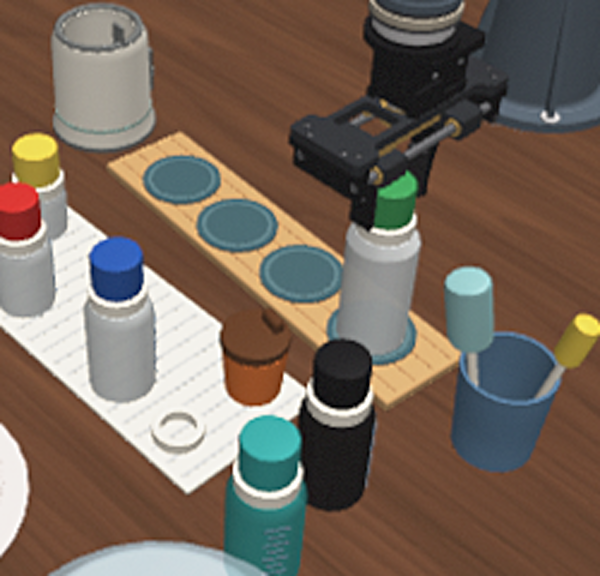

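Green stands on c4, well centred. On to blue.

```bash
python3 -m pendant '[[-1,0,0,0,0],[-1,0,0,0,0],[-1,0,0,0,0],[-1,0,0,-10,0],[-1,0,0,-30,0],[-1,0,0,-55,0],[-1,0,0,-80,0],[-1,-8,15,-90,0],[-1,-24,43,-90,0],[-1,-42,75,-90,0]]'; python3 -m pendant '[[-1,-17,30,0,0],[-1,-34,60,0,0],[-1,-50,90,0,0],[-1,-64,115,0,0],[-1,-73,129,0,0],[-1,-76,132,0,0],[-1,-76,132,0,0],[-1,-76,132,0,0],[-1,-76,132,0,0],[-1,-76,132,0,0]]'; python3 - <<'E'
from h import *
c=bot.camera_info("wrist");im=bot.capture("wrist")[:,:,::-1]
cv2.imwrite("pics/w2.png",cv2.resize(im,(784,588)));np.save("c2.npy",np.array([c],dtype=object))
s=bot.get_state();print(s['ee_pos'],s['orientation'])
h=cv2.cvtColor(np.ascontiguousarray(im),cv2.COLOR_BGR2HSV);m=cv2.inRange(h,(105,180,150),(125,255,255))
for k in cv2.findContours(m,cv2.RETR_EXTERNAL,cv2.CHAIN_APPROX_NONE)[0]:
    if cv2.contourArea(k)>500:
        P=np.array([ray("wrist",*p[0],.161,c) for p in k])[:,:2].astype(np.float32);print(cv2.minEnclosingCircle(P))
E
```

```text
t: 7.75
ee_pos: [0.5597, 0.1166, 0.271]
orientation: [3.139, -0.0, 1.568]
ft_force: [0.4, 0.7, -0.9]
grip_width: 0.999
finger_force: 0.0
t: 8.58
ee_pos: [0.69, 0.0405, 0.2689]
orientation: [-3.141, -0.0, 1.567]
ft_force: [0.1, 0.4, 0.1]
grip_width: 1.002
finger_force: 0.0
[0.69023392 0.04039658 0.26896224] [-3.14125808e+00 -1.90215738e-04  1.56691312e+00]
((0.6944090127944946, 0.04184110090136528), 0.02164129540324211)
```

Blue fits at (.694,.042) with a radius near 22 mm, which matches the cap.

```bash
python3 -m pendant '[[-1,1,4,20,0],[-1,1,4,40,0],[-1,1,4,60,0],[-1,1,4,80,0],[-1,1,4,100,0],[-1,1,4,115,0],[-1,1,4,122,0],[-1,1,4,124,0],[-1,1,4,124,0],[-1,1,4,124,0]]' 12; python3 -m pendant '[[0,0,0,0,0],[0.5,0,0,0,0],[1,0,0,0,0],[1,0,0,0,0],[1,0,0,0,0],[1,0,0,0,0],[1,0,0,0,0],[1,0,0,0,0],[1,0,0,0,0],[1,0,0,0,0]]' 12
```

```text
t: 9.47
ee_pos: [0.6959, 0.0405, 0.1457]
orientation: [3.14, 0.0, 1.566]
ft_force: [-0.3, -1.1, 0.5]
grip_width: 0.997
finger_force: 0.0
t: 10.3
ee_pos: [0.6953, 0.0404, 0.1445]
orientation: [3.142, 0.0, 1.566]
ft_force: [-0.3, 0.3, -0.1]
grip_width: 0.525
finger_force: 12.0
```

```bash
python3 -m pendant '[[1,0,0,-8,0],[1,0,0,-25,0],[1,0,0,-45,0],[1,0,0,-70,0],[1,0,0,-95,0],[1,0,0,-115,0],[1,0,-10,-120,0],[1,1,-28,-120,0],[1,3,-50,-120,0],[1,4,-72,-120,0]]'; python3 -m pendant '[[1,2,-24,0,0],[1,4,-48,0,0],[1,6,-72,0,0],[1,8,-96,0,0],[1,9,-118,0,0],[1,10,-134,0,0],[1,11,-144,0,0],[1,12,-149,0,0],[1,12,-149,0,0],[1,12,-149,0,0]]'; python3 -m pendant '[[1,0,0,15,0],[1,0,0,33,0],[1,0,0,51,0],[1,0,0,69,0],[1,0,0,85,0],[1,0,0,97,0],[1,0,0,104,0],[1,0,0,108,0],[1,0,0,110,0],[1,0,0,111,0]]'; python3 - <<'E'
from h import *
im=bot.capture("scene")[:,:,::-1]
cv2.imwrite("pics/s4.png",cv2.resize(im[90:330,200:450],None,fx=2.4,fy=2.4,interpolation=cv2.INTER_CUBIC))
s=bot.get_state();print(s['ee_pos'],s['orientation'])
E
```

```text
t: 11.13
ee_pos: [0.6209, 0.045, 0.2636]
orientation: [-3.139, -0.0, 1.566]
ft_force: [-0.7, -0.1, -0.6]
grip_width: 0.522
finger_force: 12.0
t: 11.97
ee_pos: [0.475, 0.0574, 0.2646]
orientation: [3.14, 0.0, 1.566]
ft_force: [0.3, 0.0, -0.6]
grip_width: 0.524
finger_force: 12.0
t: 12.8
ee_pos: [0.475, 0.0574, 0.1535]
orientation: [3.141, 0.0, 1.566]
ft_force: [0.1, -0.3, -0.9]
grip_width: 0.521
finger_force: 12.0
[0.47489965 0.05741673 0.15362173] [3.14067613e+00 9.39812835e-05 1.56579048e+00]
```

View pics/s4.png

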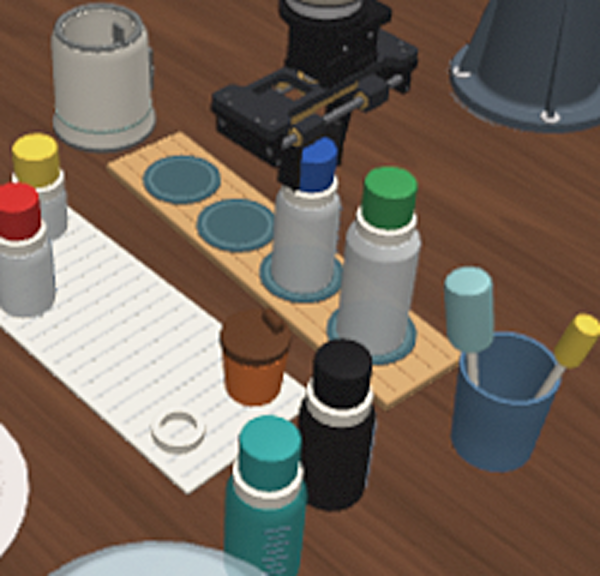

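Blue is centred on c3, and green is upright on c4. Release, then move over red.

```bash
python3 -m pendant '[[1,0,0,0,0],[0.8,0,0,0,0],[0.6,0,0,0,0],[0.4,0,0,0,0],[0,0,0,0,0],[-0.5,0,0,0,0],[-1,0,0,0,0],[-1,0,0,0,0],[-1,0,0,0,0],[-1,0,0,0,0]]'; python3 -m pendant '[[-1,0,0,0,0],[-1,0,0,-10,0],[-1,0,0,-30,0],[-1,0,0,-55,0],[-1,0,0,-80,0],[-1,-9,12,-90,0],[-1,-25,34,-90,0],[-1,-43,58,-90,0],[-1,-61,83,-90,0],[-1,-79,107,-90,0]]'; python3 -m pendant '[[-1,-18,24,0,0],[-1,-36,49,0,0],[-1,-54,73,0,0],[-1,-69,94,0,0],[-1,-78,108,0,0],[-1,-82,112,0,0],[-1,-82,112,0,0],[-1,-82,112,0,0],[-1,-82,112,0,0],[-1,-82,112,0,0]]'; python3 - <<'E'
from h import *
c=bot.camera_info("wrist");im=bot.capture("wrist")[:,:,::-1]
s=bot.get_state();print(s['ee_pos'],s['orientation'])
h=cv2.cvtColor(np.ascontiguousarray(im),cv2.COLOR_BGR2HSV);m=cv2.inRange(h,(0,200,200),(6,255,255))|cv2.inRange(h,(174,200,200),(180,255,255))
for k in cv2.findContours(m,cv2.RETR_EXTERNAL,cv2.CHAIN_APPROX_NONE)[0]:
    if cv2.contourArea(k)>300:
        P=np.array([ray("wrist",*p[0],.136,c) for p in k])[:,:2].astype(np.float32);print(cv2.minEnclosingCircle(P))
E
```

```text
t: 13.68
ee_pos: [0.4743, 0.0575, 0.1535]
orientation: [3.142, 0.0, 1.566]
ft_force: [-0.1, 0.2, -1.0]
grip_width: 0.817
finger_force: 0.0
t: 14.52
ee_pos: [0.5819, -0.0228, 0.2437]
orientation: [3.141, 0.0, 1.566]
ft_force: [0.6, 1.1, 0.3]
grip_width: 1.002
finger_force: 0.0
t: 15.35
ee_pos: [0.6915, -0.1035, 0.2437]
orientation: [-3.141, -0.0, 1.567]
ft_force: [0.2, 0.3, 0.1]
grip_width: 0.998
finger_force: 0.0
[ 0.69168475 -0.10363419  0.24379986] [-3.14110492e+00 -2.40713199e-04  1.56668188e+00]
((0.694638192653656, -0.10493148118257523), 0.02128494717180729)
```

```bash
python3 -m pendant '[[-1,-1,2,20,0],[-1,-1,2,40,0],[-1,-1,2,60,0],[-1,-1,2,80,0],[-1,-1,2,100,0],[-1,-1,2,115,0],[-1,-1,2,122,0],[-1,-1,2,124,0],[-1,-1,2,124,0],[-1,-1,2,124,0]]' 12; python3 -m pendant '[[0,0,0,0,0],[0.5,0,0,0,0],[1,0,0,0,0],[1,0,0,0,0],[1,0,0,0,0],[1,0,0,0,0],[1,0,0,0,0],[1,0,0,0,0],[1,0,0,0,0],[1,0,0,0,0]]' 12
```

```text
t: 16.23
ee_pos: [0.6952, -0.1057, 0.1207]
orientation: [3.14, 0.001, 1.566]
ft_force: [-0.3, 0.0, -0.2]
grip_width: 0.999
finger_force: 0.0
t: 17.07
ee_pos: [0.6946, -0.1056, 0.1195]
orientation: [3.141, 0.0, 1.566]
ft_force: [-0.1, 0.4, -1.0]
grip_width: 0.524
finger_force: 12.0
```

```bash
python3 -m pendant '[[1,0,0,-8,0],[1,0,0,-25,0],[1,0,0,-45,0],[1,0,0,-70,0],[1,0,0,-95,0],[1,0,0,-115,0],[1,3,-10,-120,0],[1,8,-28,-120,0],[1,14,-50,-120,0],[1,20,-72,-120,0]]'; python3 -m pendant '[[1,7,-24,0,0],[1,14,-48,0,0],[1,21,-72,0,0],[1,28,-96,0,0],[1,34,-118,0,0],[1,39,-136,0,0],[1,42,-147,0,0],[1,44,-153,0,0],[1,44,-153,0,0],[1,44,-153,0,0]]'; python3 -m pendant '[[1,0,0,15,0],[1,0,0,33,0],[1,0,0,51,0],[1,0,0,69,0],[1,0,0,85,0],[1,0,0,97,0],[1,0,0,104,0],[1,0,0,108,0],[1,0,0,110,0],[1,0,0,111,0]]'; python3 - <<'E'
from h import *
im=bot.capture("scene")[:,:,::-1]
cv2.imwrite("pics/s5.png",cv2.resize(im[90:330,200:450],None,fx=2.4,fy=2.4,interpolation=cv2.INTER_CUBIC))
s=bot.get_state();print(s['ee_pos'],s['orientation'])
E
```

```text
t: 17.9
ee_pos: [0.6202, -0.0845, 0.2385]
orientation: [-3.139, -0.001, 1.566]
ft_force: [0.7, -0.6, -1.2]
grip_width: 0.528
finger_force: 12.0
t: 18.73
ee_pos: [0.4698, -0.0405, 0.2394]
orientation: [3.141, 0.0, 1.566]
ft_force: [-0.5, 0.9, -0.9]
grip_width: 0.525
finger_force: 12.0
t: 19.57
ee_pos: [0.4705, -0.0407, 0.1285]
orientation: [3.141, 0.0, 1.566]
ft_force: [0.3, -0.7, -1.2]
grip_width: 0.522
finger_force: 12.0
[ 0.47039304 -0.04068743  0.12862083] [3.14065037e+00 2.87775610e-04 1.56579178e+00]
```

View pics/s5.png

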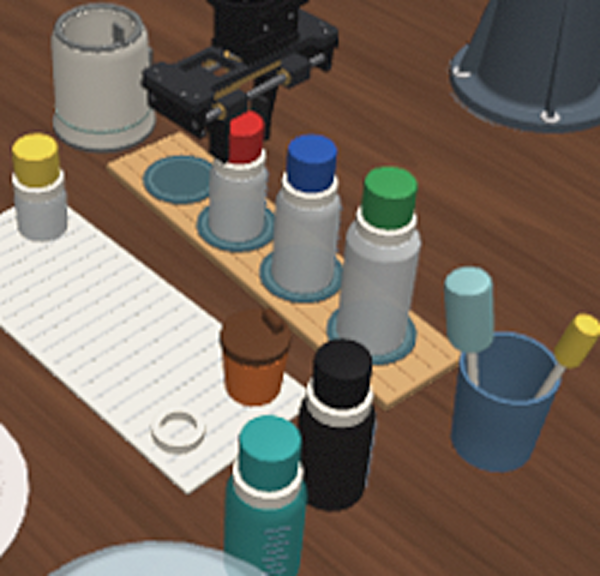

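Red is centred on c2. Release, then over to yellow.

```bash
python3 -m pendant '[[1,0,0,0,0],[0.8,0,0,0,0],[0.6,0,0,0,0],[0.4,0,0,0,0],[0,0,0,0,0],[-0.5,0,0,0,0],[-1,0,0,0,0],[-1,0,0,0,0],[-1,0,0,0,0],[-1,0,0,0,0]]'; python3 -m pendant '[[-1,0,0,0,0],[-1,0,0,-10,0],[-1,0,0,-30,0],[-1,0,0,-55,0],[-1,0,0,-80,0],[-1,-10,10,-90,0],[-1,-26,27,-90,0],[-1,-44,45,-90,0],[-1,-62,64,-90,0],[-1,-80,82,-90,0]]'; python3 -m pendant '[[-1,-18,18,0,0],[-1,-36,37,0,0],[-1,-50,52,0,0],[-1,-58,60,0,0],[-1,-62,64,0,0],[-1,-62,64,0,0],[-1,-62,64,0,0],[-1,-62,64,0,0],[-1,-62,64,0,0],[-1,-62,64,0,0]]'; python3 - <<'E'
from h import *
c=bot.camera_info("wrist");im=bot.capture("wrist")[:,:,::-1]
s=bot.get_state();print(s['ee_pos'],s['orientation'])
h=cv2.cvtColor(np.ascontiguousarray(im),cv2.COLOR_BGR2HSV);m=cv2.inRange(h,(22,120,180),(34,255,255))
for k in cv2.findContours(m,cv2.RETR_EXTERNAL,cv2.CHAIN_APPROX_NONE)[0]:
    if cv2.contourArea(k)>300:
        P=np.array([ray("wrist",*p[0],.111,c) for p in k])[:,:2].astype(np.float32);print(cv2.minEnclosingCircle(P))
E
```

```text
t: 20.45
ee_pos: [0.4699, -0.0405, 0.1285]
orientation: [3.141, 0.0, 1.566]
ft_force: [0.1, 0.6, 0.8]
grip_width: 0.821
finger_force: 0.0
t: 21.28
ee_pos: [0.5521, -0.1216, 0.2187]
orientation: [3.141, 0.0, 1.566]
ft_force: [0.7, -0.2, -0.5]
grip_width: 1.001
finger_force: 0.0
t: 22.12
ee_pos: [0.6146, -0.1824, 0.2187]
orientation: [-3.141, -0.0, 1.566]
ft_force: [0.1, 0.2, 0.6]
grip_width: 1.0
finger_force: 0.0
[ 0.61473777 -0.18260084  0.21868011] [-3.14144285e+00 -1.32653251e-04  1.56636580e+00]
((0.6154017448425293, -0.1834249347448349), 0.02207421138882637)
```

```bash
python3 -m pendant '[[-1,-1,0,20,0],[-1,-1,0,40,0],[-1,-1,0,60,0],[-1,-1,0,80,0],[-1,-1,0,100,0],[-1,-1,0,115,0],[-1,-1,0,122,0],[-1,-1,0,124,0],[-1,-1,0,124,0],[-1,-1,0,124,0]]' 12; python3 -m pendant '[[0,0,0,0,0],[0.5,0,0,0,0],[1,0,0,0,0],[1,0,0,0,0],[1,0,0,0,0],[1,0,0,0,0],[1,0,0,0,0],[1,0,0,0,0],[1,0,0,0,0],[1,0,0,0,0]]' 12
```

```text
t: 23.0
ee_pos: [0.6158, -0.1845, 0.0955]
orientation: [3.14, 0.001, 1.566]
ft_force: [0.0, -0.3, 0.3]
grip_width: 1.005
finger_force: 0.0
t: 23.83
ee_pos: [0.6152, -0.1843, 0.0945]
orientation: [3.141, 0.0, 1.566]
ft_force: [0.5, 0.2, 0.3]
grip_width: 0.526
finger_force: 11.9
```

```bash
python3 -m pendant '[[1,0,0,-8,0],[1,0,0,-25,0],[1,0,0,-45,0],[1,0,0,-70,0],[1,0,0,-95,0],[1,0,0,-115,0],[1,3,-10,-120,0],[1,8,-26,-120,0],[1,14,-46,-120,0],[1,20,-66,-120,0]]'; python3 -m pendant '[[1,6,-20,0,0],[1,12,-40,0,0],[1,18,-58,0,0],[1,22,-74,0,0],[1,25,-85,0,0],[1,26,-89,0,0],[1,26,-89,0,0],[1,26,-89,0,0],[1,26,-89,0,0],[1,26,-89,0,0]]'; python3 -m pendant '[[1,0,0,15,0],[1,0,0,33,0],[1,0,0,51,0],[1,0,0,69,0],[1,0,0,85,0],[1,0,0,97,0],[1,0,0,104,0],[1,0,0,108,0],[1,0,0,110,0],[1,0,0,111,0]]'; python3 -m pendant '[[1,0,0,0,0],[0.8,0,0,0,0],[0.6,0,0,0,0],[0.4,0,0,0,0],[0,0,0,0,0],[-0.5,0,0,0,0],[-1,0,0,0,0],[-1,0,0,0,0],[-1,0,0,0,0],[-1,0,0,0,0]]';  python3 -m pendant '[[-1,0,0,0,0],[-1,0,0,0,0],[-1,0,0,-10,0],[-1,0,0,-30,0],[-1,0,0,-55,0],[-1,0,0,-80,0],[-1,0,0,-110,0],[-1,0,0,-140,0],[-1,0,0,-150,0],[-1,0,0,-150,0]]'; python3 -m pendant '[[-1,0,30,0,0],[-1,0,60,0,0],[-1,0,90,0,0],[-1,0,120,0,0],[-1,0,150,0,0],[-1,0,170,0,0],[-1,0,180,0,0],[-1,0,180,0,0],[-1,0,180,0,0],[-1,0,180,0,0]]'; python3 - <<'E'
from h import *
im=bot.capture("scene")[:,:,::-1]
cv2.imwrite("pics/s6.png",cv2.resize(im[90:330,200:450],None,fx=2.4,fy=2.4,interpolation=cv2.INTER_CUBIC))
im=bot.capture("top")[:,:,::-1]
cv2.imwrite("pics/t6.png",cv2.resize(im[120:320,130:480],None,fx=2.2,fy=2.2,interpolation=cv2.INTER_CUBIC))
E
```

```text
t: 24.67
ee_pos: [0.547, -0.163, 0.2138]
orientation: [-3.14, -0.001, 1.566]
ft_force: [-0.8, -0.6, -0.3]
grip_width: 0.531
finger_force: 11.9
t: 25.5
ee_pos: [0.4611, -0.1378, 0.2144]
orientation: [3.141, 0.0, 1.566]
ft_force: [0.2, -0.6, -1.1]
grip_width: 0.526
finger_force: 11.9
t: 26.33
ee_pos: [0.4608, -0.1377, 0.1035]
orientation: [3.141, 0.0, 1.566]
ft_force: [-0.3, -0.4, -0.6]
grip_width: 0.523
finger_force: 11.9
t: 27.17
ee_pos: [0.4604, -0.1375, 0.1035]
orientation: [3.141, 0.0, 1.566]
ft_force: [0.0, 0.4, -0.3]
grip_width: 0.819
finger_force: 0.0
t: 28.0
ee_pos: [0.462, -0.1383, 0.2565]
orientation: [3.135, 0.004, 1.566]
ft_force: [-0.5, 0.5, -0.3]
grip_width: 0.999
finger_force: 0.0
t: 28.83
ee_pos: [0.6388, -0.138, 0.2521]
orientation: [-3.138, -0.001, 1.566]
ft_force: [-0.7, 0.0, 0.3]
grip_width: 1.002
finger_force: 0.0
```

View pics/s6.png

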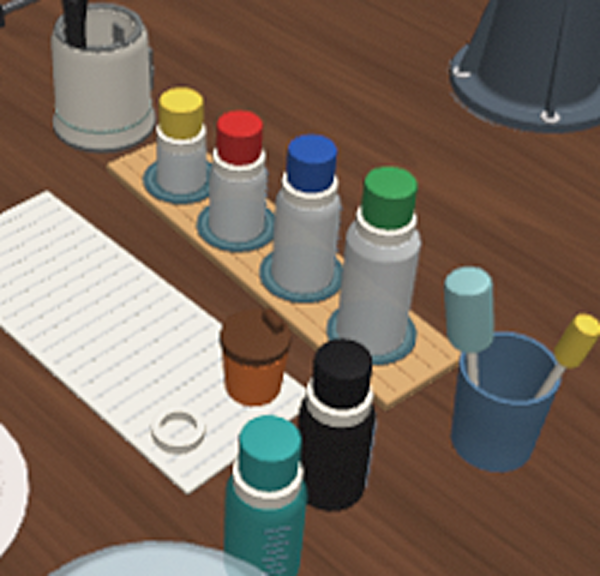

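View pics/t6.png

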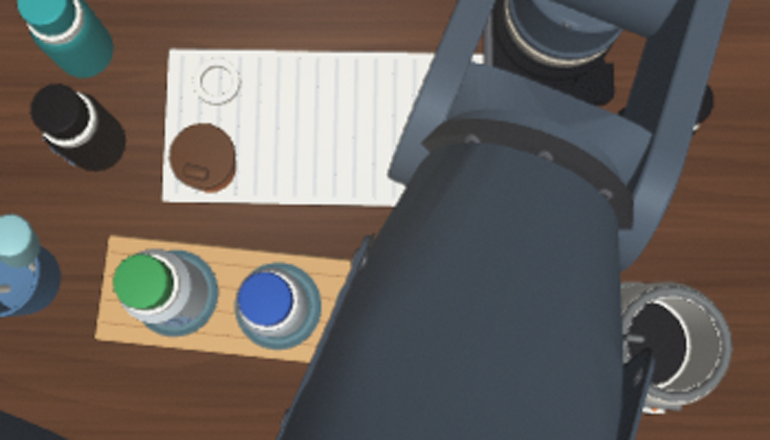

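All four stand upright and centred, and the beaker has not moved. One numeric check on the cap tops in the scene crop: green (390,186), blue (311,153), red (240,127), yellow (181,103).

```bash
python3 - <<'E'
from h import *
C=[(.4604,-.1344),(.4706,-.0386),(.4759,.0586),(.4866,.1618)]
for (u,v,z),c in zip([(181,103,.12),(240,127,.145),(311,153,.17),(390,186,.195)],C):
    p=ray("scene",200+u/2.4,90+v/2.4,z)[:2]; print(p.round(4),((p-c)*1000).round(1))
E
```

```text
[ 0.4673 -0.1278] [6.9 6.6]
[ 0.4769 -0.0314] [6.3 7.2]
[0.4825 0.0663] [6.6 7.7]
[0.4928 0.1658] [6.2 4. ]
```

```bash
python3 -c "
from station import bot
print(bot.finish_job())"
```

```text
the job is handed in; nothing more can be done
None
```

I placed the yellow, red, blue and green bottles upright on coasters from the warmer outwards, each an estimated 4–5 mm off centre (worst reading 10 mm, limit 13 mm), left the beaker untouched, and handed the job in at about 29 s; no verdict came back.

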